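# Seal the vacuum canister and hold the pump dial at its third notch

## Task

In the cold store, first screw the blue cap of the vacuum canister fully tight (clockwise seen from above, until its white stripe lines up with the red mark on the lid). Only then turn the black spring-return dial on the white control box clockwise past its first two notches to the third (green dot) and hold it there with the gripper fingers against its spring: the program finishes while still holding it. Leave the steel pan, the thermometer and the jar where they are.

Things in the scene. Friction and masses are not known exactly. Their poses are not given: they have to be found in the camera images.
- cap_grip (a point): Centre (half-way up) of the round blue ribbed cap on top of the vacuum canister: 50 mm across, 28 mm tall, captive; it only turns about the vertical, without rising or falling. The flat white canister lid lies 18 mm below this point. The white stripe on the cap's top points along this point's -x axis.
- canister: Steel vacuum canister, fixed to the bench; origin at the centre of its underside. Its flat white lid is 152 mm across, top 130 mm above the bench; the grey foot is 176 mm across. The red mark on the lid lies on its -x side: the cap's white stripe points at it when tight.
- cap (a joint): Turn of the cap in rad: 0 = fully tight, against a firm stop; larger = looser, up to 1.6. It closes clockwise seen from above, starts 0.8 to 1.4 open, stays where it is left, and takes about 0.08 N m to turn.
- dial_grip (a point): Point on the dial's vertical axis at the height to grip its black bar handle, 70 mm long, 14 mm wide, 37 mm tall, centred on the axis. The bar's top is 15 mm above this point; the round skirt under it (64 mm across) has its top 21 mm below. The point's x axis runs along the bar to the end with the white pointer stripe and turns with the dial.
- control_box: White control box with the dial upright on its top; 160 x 160 mm, 85 mm tall (27 mm below the dial's grip point), fixed to the bench; origin at the centre of its underside. The four dots lie on the +x part of its top.
- dial (a joint): Turn of the dial in rad, growing clockwise seen from above: 0 = rest (black dot), notches at 0.4 (yellow), 0.8 (orange) and 1.2 (green dot, the third), firm stop at 1.35. A spring of 0.05 N m at rest, 0.12 N m at the third notch, with a ripple of 0.045 N m from the notches, brings it back to 0 from anywhere when let go.
- pan: Bystander: open stainless food pan, 122 x 188 mm over the rim, 65 mm tall, loose; origin at the centre of its underside.
- thermometer: Bystander: white hand thermometer with a grey nose, 30 x 138 mm, 20 mm tall, lying loose on the bench; origin at its underside, 14 mm from the middle of its length.
- jar: Bystander: clear jar with a red lid, 76 mm across, 110 mm tall, loose; origin at the centre of its underside.

How it is judged:
By the outcome, as a careful person would: the job done as asked, in the order asked, and still so for the second after the job is handed in, while the arm keeps its last pose, push and grip.
It also fails if it takes over 54 s, if anything falls off the work surface, if the arm or the gripper's body presses on something with over 40 N, if the wrist force passes 120 N, or if a joint passes its speed limit or range.

## Robot

A 6-joint arm with a two-finger parallel gripper is mounted at the origin on the work surface. World frame = base frame: x ahead of the robot, y to its left, z up, the work surface at z = 0. Lengths are in m, angles in rad, forces in N, time in s.
With the tool pointing down it reaches from about 0.425 to 0.95 m from the base axis. Payload 3.5 kg.
Tool frame: the origin (TCP) lies on the centre line of the jaws, within the pads' length; the fingertips stand arm.tip_reach ahead of it and the grasp point (between the pads) lies 6 mm ahead of it (arm.tip_reach is the distance from the TCP to the fingertips, in m); x points along the fingers, z is the direction in which the jaws open and shut, and the axes are right-handed (so a half turn about x gives the same grasp; the last joint's range is limited). The gripper opens to 85 mm and grips with 20 to 120 N. Pads are 22 mm wide; open, the fingers measure 114 mm over their backs; the gripper's body (76 mm by 85 mm) begins 54 mm behind the grasp point. The pads swing forward as they close: fully open they stand 13 mm farther back than shut.
Start: joints at [0.96, 0.286, 1.577, -0, 1.279, -0.15], TCP at [0.3, 0.605, 0.256] pointing down, gripper open.
Joint ranges: [-2.77, 2.77], [-0.9, 2.22], [0.21, 2.48], [-1.53, 4.67], [0.24, 2.81], [-2.84, 2.84]. Speed limits (rad/s): [2.79, 2.79, 3.14, 3.14, 3.14, 3.14].

## Interface

Orientations are given as [roll, pitch, yaw] about the fixed x, y, z axes, in that order (R = Rz(yaw) Ry(pitch) Rx(roll)).
In Python, from rig import sensors, get_image, job, arm gives the robot as it stands. The module is installed in compiled form; this text tells all that it offers.
- The arm moves only by the tool apply_moves, never from a script. Its argument "steps" is a list of rows, each a list of 7 numbers: the turn, a rotation vector about the tool's x, y, z in degrees, then the shift along the tool's x, y, z in mm, then the gripper command: -1 is fully open, 1 is shut, values between are in proportion. In form: [[wx, wy, wz, dx, dy, dz, jaw], ...]. A call has 1 to 5 rows; each row shifts and turns the pose as measured when the row begins, along the tool's axes as they then stand; what a row does not reach is not made up. A row lasts 1/10 s, in which the tool goes at most 50 mm and 8.59 degrees, less where a joint would pass 70% of its speed; a pose out of reach is approached as far as the arm can. A call with a gripper value outside its range is refused whole. The fingers move at their own pace and stop on an object; the grip force is fixed at half the most. Time passes only in rows, so rows that do not move let the fingers close. It gives the time, the measured TCP pose, the force and the opening at its end, in the units of the state.
- sensors.get_obs(): the state, without advancing time (a new reading comes with each control period).
- get_image(name): name is "scene" or "side" or "wrist"; returns a dict with "pixels" (420x560x3 uint8, red, green, blue), "z_map" (420x560 float32, m along the optical axis (not along the pixel's ray), 0 where there is no reading), "camera_matrix" (3x3 intrinsics, pixels), "T" (4x4, takes a point from camera to world coordinates). Camera axes: x right, y up, looking along -z (the intrinsics and any distortion apply to the point x, -y, -z); pixel columns grow to the right and rows downward; lengths in m; the calibration is good to about 2 mm. A picture is of the moment at which its call begins.
- job.job_done(): hands the job in, once; it reports no verdict.
The state is a dict: "time_s": time; "joint_pos": joint angles; "dq": joint speeds; "tau": joint torques, N m; "ee_pos": TCP position; "tcp_rot": TCP orientation; "wrist_force": force on the tool from outside, world axes, zero at the start; "moment": the same for the moment, N m; "gripper_width": finger opening in m.
Only numpy, scipy, OpenCV 4.12 (cv2) and the standard library are available. Lean on these libraries where they do the work, as an engineer would, in place of code of your own. Each camera call takes 0.05 s, during which the arm holds its last target.

## Working session

There is one attempt and no reset: what is moved stays moved. The work goes in short steps, Python scripts to look and compute and a tool call to move; the robot and the scene stay as the last step left them, time stands still between calls to the robot, and variables do not carry over. Pictures are saved under pics/ and viewed, and the job is handed in when it is done.

Besides the shell and the picture viewer there is one more tool, called in YAML: its name, and indented under it one key for each argument. apply_moves: Moves the arm, as the interface text tells. Its arguments: {"type":"object","properties":{"steps":{"type":"array"}},"required":["steps"]}

```bash
mkdir -p pics; cat > h.py <<'E'
import numpy as np, cv2
from rig import sensors, get_image, job, arm
def snap(name,fn):
    d=get_image(name); cv2.imwrite('pics/'+fn+'.png',d['pixels'][:,:,::-1]); np.savez('pics/'+fn+'.npz',**d); return d
def load(fn): return np.load('pics/'+fn+'.npz')
def px(d,u,v,z=None):
    K=d['camera_matrix'];T=d['T']
    r=np.array([(u-K[0,2])/K[0,0],-(v-K[1,2])/K[1,1],-1.])
    if z is None:
        p=r*d['z_map'][int(v),int(u)]; return T[:3,:3]@p+T[:3,3]
    w=T[:3,:3]@r; o=T[:3,3]; return o+w*(z-o[2])/w[2]
E
python3 - <<'E'
from h import *
for n in ['scene','side','wrist']: d=snap(n,n+'0'); print(d['T'].round(3).tolist())
print(sensors.get_obs(), arm.tip_reach)
print([a for a in dir(arm) if a[0]!='_'])
E
```

```text
[[-0.29, -0.829, 0.479, 1.282], [0.957, -0.252, 0.143, 0.203], [0.003, 0.5, 0.866, 1.27], [0.0, 0.0, 0.0, 1.0]]
[[0.844, 0.406, -0.35, 0.325], [-0.536, 0.643, -0.547, -0.496], [0.003, 0.65, 0.76, 0.801], [0.0, 0.0, 0.0, 1.0]]
[[0.444, -0.859, -0.256, 0.235], [0.896, 0.425, 0.128, 0.637], [-0.002, -0.286, 0.958, 0.373], [0.0, 0.0, 0.0, 1.0]]
{'time_s': 0.15, 'joint_pos': array([ 9.59975846e-01,  2.87036684e-01,  1.57784995e+00, -3.63281105e-06,
        1.27860841e+00, -1.49969393e-01]), 'dq': array([ 0.00136271, -0.00336675, -0.0058299 , -0.0001636 , -0.00099515,
       -0.0004721 ]), 'tau': array([ 1.43931313e-03, -4.06606221e+01, -2.93141806e+01, -1.02545478e-04,
        3.98768694e-03,  2.04675683e-05]), 'ee_pos': array([0.29986265, 0.60421272, 0.2552102 ]), 'tcp_rot': array([ 2.99345088,  1.56889394, -2.17978814]), 'wrist_force': array([-0.47671792, -0.40058666, -0.8173319 ]), 'moment': array([ 0.00591626,  0.03650278, -0.00727443]), 'gripper_width': 0.08533121226355794} 0.025
['Unreachable', 'tip_reach']
```

View pics/scene0.png

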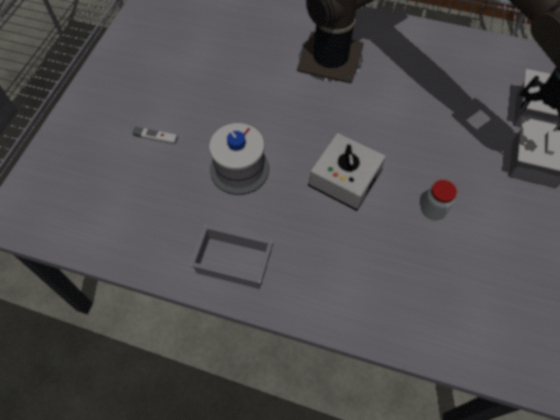

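View pics/side0.png

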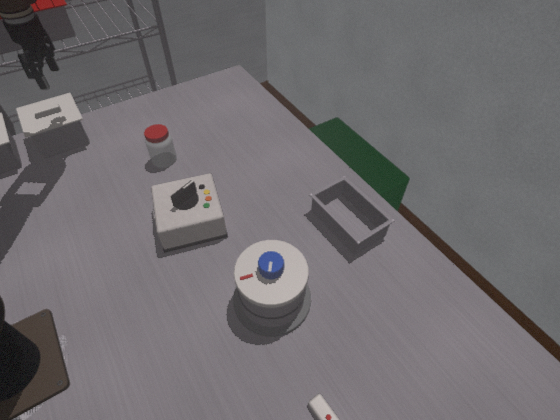

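View pics/wrist0.png

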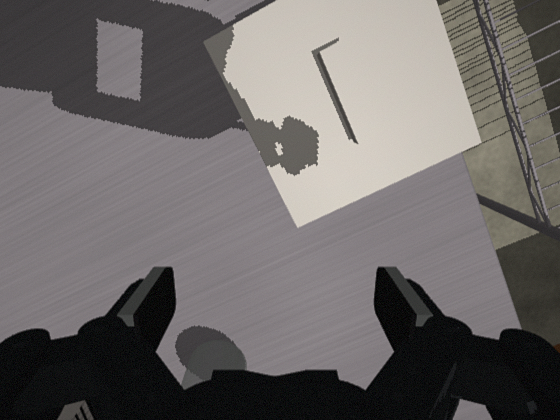

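The scene view shows the canister with its blue cap at about (237,140), the box with the dial at (348,160), the jar at (442,195), the pan at (233,257) and the thermometer at (155,135). I'll enlarge the crops next.

```bash
python3 - <<'E'
from h import *
def crop(fn,x,y,w,h,s,o):
    i=cv2.imread(f'pics/{fn}.png')[y:y+h,x:x+w]; return cv2.resize(i,None,fx=s,fy=s,interpolation=cv2.INTER_CUBIC)
a=crop('scene0',200,115,80,60,5,0);b=crop('side0',225,235,80,60,5,0)
c=crop('scene0',305,130,80,60,5,0);e=crop('side0',150,170,80,60,5,0)
cv2.imwrite('pics/crops.png',np.vstack([np.hstack([a,b]),np.hstack([c,e])]))
E
```

```text
(no output)
```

View pics/crops.png

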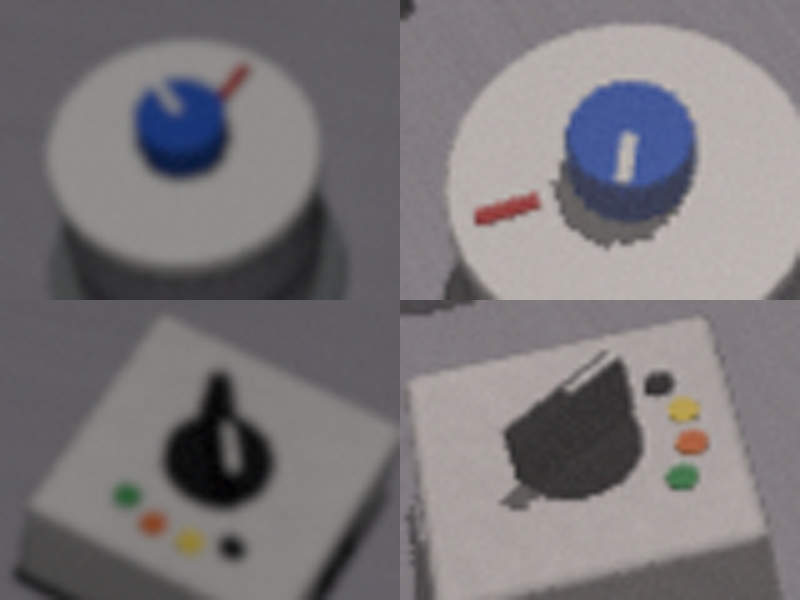

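```bash
cat >> h.py <<'E'
def cloud(d):
    K=d['camera_matrix'];T=d['T'];z=d['z_map'];v,u=np.mgrid[:z.shape[0],:z.shape[1]]
    p=np.stack([(u-K[0,2])/K[0,0]*z,-(v-K[1,2])/K[1,1]*z,-z],-1)
    return p@T[:3,:3].T+T[:3,3]
E
python3 - <<'E'
from h import *
for n,(cx0,cy0),(rx0,rx1) in [('scene0',(237,140),0*(1,) or (0,0)),('side0',(271,263),(0,0))]:
    d=load(n);P=cloud(d);I=d['pixels'].astype(int)
    hsv=cv2.cvtColor(d['pixels'],cv2.COLOR_RGB2HSV)
    U=np.mgrid[:420,:560]; near=(abs(U[1]-cx0)<45)&(abs(U[0]-cy0)<45)
    lid=near&(abs(P[...,2]-.130)<.006)
    pts=P[lid][:,:2].astype(np.float32); (c,r)=cv2.minEnclosingCircle(pts); print(n,'lid',c,r,P[lid][:,2].mean())
    top=near&(abs(P[...,2]-.162)<.005); c2,r2=cv2.minEnclosingCircle(P[top][:,:2].astype(np.float32)); print('cap',c2,r2,P[top][:,2].mean())
    red=near&(hsv[...,1]>120)&((hsv[...,0]<10)|(hsv[...,0]>170)); m=np.mean([px(d,u,v,.13) for v,u in zip(*np.where(red))],0); print('red',m)
    wh=top&(hsv[...,1]<90); ms=np.array([px(d,u,v,.162) for v,u in zip(*np.where(wh))]); print('stripe',ms.mean(0) if len(ms) else None,len(ms))
    c=np.array(c2); a=m[:2]-c; s=ms.mean(0)[:2]-c; print('ang red',np.degrees(np.arctan2(a[1],a[0])),'stripe',np.degrees(np.arctan2(s[1],s[0])))
for n,(cx0,cy0) in [('scene0',(348,165)),('side0',(190,205))]:
    d=load(n);P=cloud(d);hsv=cv2.cvtColor(d['pixels'],cv2.COLOR_RGB2HSV)
    U=np.mgrid[:420,:560]; near=(abs(U[1]-cx0)<45)&(abs(U[0]-cy0)<45)
    b=near&(abs(P[...,2]-.085)<.005); r=cv2.minAreaRect(P[b][:,:2].astype(np.float32)); print(n,'box',r,P[b][:,2].mean())
    t=near&(P[...,2]>.12); q=P[t]; r=cv2.minAreaRect(q[:,:2].astype(np.float32)); print('bar',r,q[:,2].max(),len(q))
E
```

```text
scene0 lid (0.5253894925117493, -0.14518184959888458) 0.07745182514190674 0.13097366234338953
cap (0.5246081352233887, -0.14649979770183563) 0.027200797572731972 0.16270934848613264
red nan
stripe [ 0.51104609 -0.14825119  0.162     ] 44
  return _methods._mean(a, axis=axis, dtype=dtype,
  ret = ret.dtype.type(ret / rcount)
Traceback (most recent call last):
IndexError: invalid index to scalar variable.
```

```bash
python3 - <<'E'
from h import *
A=lambda v:np.degrees(np.arctan2(v[1],v[0])).round(1)
for n,red,st,dots,(cx0,cy0) in [('scene0',[(245,133.6),(249.2,128.6)],[(235.6,136.6),(232,132)],[(351.4,179.6),(343,178.4),(335.6,174.6),(330.4,169.2)],(348,165)),
 ('side0',[(252.6,275.2),(240.6,278.4)],[(270.8,261.6),(269.8,271.4)],[(201.6,186.6),(206.8,191.8),(208.4,198.4),(206.6,205.4)],(190,205))]:
    d=load(n); r=[px(d,*p,.13)[:2] for p in red]; s=[px(d,*p,.162)[:2] for p in st]
    print(n,'red',np.round(r,4),A(r[1]-r[0]),'st',np.round(s,4),A(s[1]-s[0]))
    D=[px(d,*p,.085)[:2] for p in dots]; print('dots',np.round(D,4).tolist())
    P=cloud(d);U=np.mgrid[:420,:560]; near=(abs(U[1]-cx0)<45)&(abs(U[0]-cy0)<45)
    if n=='side0':
        k=(abs(U[1]-271)<45)&(abs(U[0]-263)<45)
        for z,t in((.13,.006),(.162,.005)): q=P[k&(abs(P[...,2]-z)<t)]; print('circ',cv2.minEnclosingCircle(q[:,:2].astype(np.float32)),q[:,2].mean())
    b=near&(abs(P[...,2]-.085)<.005); R=cv2.minAreaRect(P[b][:,:2].astype(np.float32)); print('box',R,P[b][:,2].mean())
    for z in(.112,.122): 
        q=P[near&(P[...,2]>z)]; R=cv2.minAreaRect(q[:,:2].astype(np.float32)); print('bar',R,q[:,2].max(),len(q))
    for z in (.091,):
        q=P[near&(abs(P[...,2]-z)<.002)]; print('skirt',cv2.minEnclosingCircle(q[:,:2].astype(np.float32)),len(q))
    C=np.array(R[0])
    print('dot ang',[A(x-np.array(C)) for x in D],[np.linalg.norm(x-C).round(4) for x in D])
E
```

```text
scene0 red [[ 0.4833 -0.1346]
 [ 0.4633 -0.1289]] 164.2 st [[ 0.5227 -0.1462]
 [ 0.5109 -0.1607]] -129.1
dots [[0.5157, 0.1831], [0.5186, 0.1601], [0.5125, 0.1376], [0.4993, 0.1195]]
box ((0.46249231696128845, 0.16274701058864594), (0.16017141938209534, 0.16243019700050354), 75.38099670410156) 0.08597006098242797
bar ((0.8559266328811646, 0.18939189612865448), (0.8522163033485413, 0.0300979632884264), 3.9125213623046875) 1.2704626929932958 176
bar ((0.8559355735778809, 0.18943198025226593), (0.8522306680679321, 0.029096990823745728), 3.8399319648742676) 1.2704626929932958 149
skirt ((0.46761611104011536, 0.16316334903240204), 0.10206512361764908) 426
dot ang [np.float64(-178.9), np.float64(-175.0), np.float64(-171.4), np.float64(-168.9)] [np.float64(0.3403), np.float64(0.3386), np.float64(0.3473), np.float64(0.3634)]
side0 red [[ 0.488  -0.14  ]
 [ 0.4643 -0.1336]] 164.8 st [[ 0.5252 -0.1498]
 [ 0.5122 -0.1674]] -126.5
dots [[0.5165, 0.179], [0.52, 0.1553], [0.5137, 0.1328], [0.5, 0.1142]]
circ ((0.5262520909309387, -0.14823901653289795), 0.07624565064907074) 0.1293388285993972
circ ((0.5258430242538452, -0.14808210730552673), 0.025903446599841118) 0.16124440726132344
box ((0.4637052118778229, 0.15807697176933289), (0.1612352579832077, 0.15934468805789948), 75.34443664550781) 0.08477669366749217
bar ((0.3824313282966614, -0.15308934450149536), (0.6929288506507874, 0.06229928135871887), 75.36165618896484) 0.8011134138840129 248
bar ((0.3828469514846802, -0.1532496213912964), (0.69293612241745, 0.060189906507730484), 75.46288299560547) 0.8011134138840129 167
skirt ((0.4604243338108063, 0.1632489264011383), 0.06539621204137802) 155
dot ang [np.float64(68.1), np.float64(66.0), np.float64(65.4), np.float64(66.3)] [np.float64(0.3581), np.float64(0.3377), np.float64(0.3146), np.float64(0.292)]
```

```bash
cat >> h.py <<'E'
from scipy.spatial.transform import Rotation as Ro
def go(pos,jaw):
    """remaining: tool-frame shift mm and rotvec deg to vertical tool with jaw axis at angle jaw deg (mod 180)"""
    o=sensors.get_obs(); R=Ro.from_euler('xyz',o['tcp_rot']).as_matrix(); best=None
    for j in (jaw,jaw+180):
        a=np.radians(j); z=np.array([np.cos(a),np.sin(a),0]); x=np.array([0,0,-1.]); y=np.cross(z,x)
        w=np.degrees(Ro.from_matrix(R.T@np.c_[x,y,z]).as_rotvec())
        if best is None or np.linalg.norm(w)<np.linalg.norm(best): best=w
    print('t',round(o['time_s'],2),'pos',o['ee_pos'].round(4),'jawang',np.degrees(np.arctan2(R[1,2],R[0,2])).round(1),'q1,q6',o['joint_pos'][[0,5]].round(3),'F',o['wrist_force'].round(1),'M',o['moment'].round(3),'w',o['gripper_width'].round(4))
    print('tool axes y',R[:,1].round(3),'z',R[:,2].round(3))
    print('turn',best.round(2),'shift',(R.T@(np.array(pos)-o['ee_pos'])*1000).round(1))
E
python3 -c "
from h import *
go([.5255,-.147,.26],0)"
```

```text
Traceback (most recent call last):
  File "h.py", line 24, in go
    print('t',round(o['time_s'],2),'pos',o['ee_pos'].round(4),'jawang',np.degrees(np.arctan2(R[1,2],R[0,2])).round(1),'q1,q6',o['joint_pos'][[0,5]].round(3),'F',o['wrist_force'].round(1),'M',o['moment'].round(3),'w',o['gripper_width'].round(4))
                                                                                                                                                                                                                        ^^^^^^^^^^^^^^^^^^^^^^^^
AttributeError: 'float' object has no attribute 'round'
```

```bash
sed -i "s/o\['gripper_width'\].round(4)/round(o['gripper_width'],4)/" h.py; python3 -c "
from h import *
go([.5255,-.147,.26],0)"
```

```text
t 0.15 pos [0.2999 0.6042 0.2552] jawang 63.6 q1,q6 [ 0.96 -0.15] F [-0.5 -0.4 -0.8] M [ 0.006  0.037 -0.007] w 0.0853
tool axes y [-0.896  0.445  0.   ] z [ 0.445  0.896 -0.002]
turn [ 6.36e+01 -1.10e-01  5.00e-02] shift [  -3.9 -536.2 -572.5]
```

apply_moves:
  steps:
    - [0, 0, 0, -10, -33, -36, -1]
    - [0, 0, 0, -10, -33, -36, -1]
    - [0, 0, 0, -5, -33, -36, -1]
    - [0, 0, 0, 0, -33, -36, -1]
    - [0, 0, 0, 0, -33, -36, -1]

```text
time_s: 0.65
ee_pos: [0.3671, 0.3666, 0.2763]
tcp_rot: [2.901, 1.563, -2.262]
wrist_force: [1.8, -0.8, 0.2]
gripper_width: 0.0855
```

```bash
python3 -c "
from h import *
go([.5255,-.147,.26],24)"
```

```text
t 0.65 pos [0.3671 0.3666 0.2763] jawang 64.2 q1,q6 [ 0.59  -0.529] F [ 1.8 -0.8  0.2] M [-0.011 -0.022 -0.   ] w 0.0855
tool axes y [-0.9    0.436  0.002] z [ 0.436  0.9   -0.008]
turn [40.17 -0.48  0.05] shift [  18.7 -366.4 -393.1]
```

apply_moves:
  steps:
    - [0, 0, 0, 0, -33, -36, -1]
    - [0, 0, 0, 0, -33, -36, -1]
    - [0, 0, 0, 0, -33, -36, -1]
    - [0, 0, 0, 0, -33, -36, -1]
    - [0, 0, 0, 0, -33, -36, -1]

```text
time_s: 1.15
ee_pos: [0.4361, 0.1263, 0.2768]
tcp_rot: [3.052, 1.563, -2.109]
wrist_force: [0.3, 0.8, -0.2]
gripper_width: 0.0853
```

apply_moves:
  steps:
    - [0, 0, 0, 0, -33, -36, -1]
    - [0, 0, 0, 0, -33, -36, -1]
    - [0, 0, 0, 0, -33, -36, -1]
    - [0, 0, 0, 0, -33, -36, -1]
    - [0, 0, 0, 0, -25, -27, -1]

```text
time_s: 1.65
ee_pos: [0.5025, -0.104, 0.2778]
tcp_rot: [-2.993, 1.564, -1.873]
wrist_force: [-0.1, 0.5, 0.3]
gripper_width: 0.0858
```

```bash
python3 -c "
from h import *
go([.5255,-.147,.26],24)"
```

```text
t 1.65 pos [ 0.5025 -0.104   0.2778] jawang 64.2 q1,q6 [-0.399 -1.517] F [-0.1  0.5  0.3] M [ 0.006 -0.043  0.079] w 0.0858
tool axes y [-0.9    0.436 -0.001] z [ 0.436  0.9   -0.006]
turn [40.17 -0.33  0.18] shift [ 18.  -39.4 -28.6]
```

apply_moves:
  steps:
    - [0, 0, 0, 0, -24, -18, -1]
    - [0, 0, 0, 0, -10, -7, -1]
    - [8.5, 0, 0, 0, 0, 0, -1]
    - [8.5, 0, 0, 0, 0, 0, -1]
    - [8.5, 0, 0, 0, 0, 0, -1]

```text
time_s: 2.15
ee_pos: [0.5223, -0.1474, 0.2758]
tcp_rot: [3.094, 1.564, -2.527]
wrist_force: [-0.4, -0.6, 0.4]
gripper_width: 0.0854
```

apply_moves:
  steps:
    - [8.5, 0, 0, 0, 0, 0, -1]
    - [8, 0, 0, 0, 0, 0, -1]
    - [0, 0, 0, 0, 0, 0, -1]

```text
time_s: 2.45
ee_pos: [0.5215, -0.1449, 0.2746]
tcp_rot: [2.995, 1.562, -2.92]
wrist_force: [-0.3, 0.8, -0.3]
gripper_width: 0.0853
```

```bash
python3 -c "
from h import *
go([.5255,-.147,.26],24)
snap('wrist','w1')"
```

```text
t 2.45 pos [ 0.5215 -0.1449  0.2746] jawang 21.1 q1,q6 [-0.456 -0.823] F [-0.3  0.8 -0.3] M [-0.017 -0.041 -0.039] w 0.0853
tool axes y [-0.36   0.933  0.001] z [ 0.933  0.36  -0.008]
turn [-2.93 -0.48 -0.08] shift [14.6 -3.4  3.1]
```

View pics/w1.png

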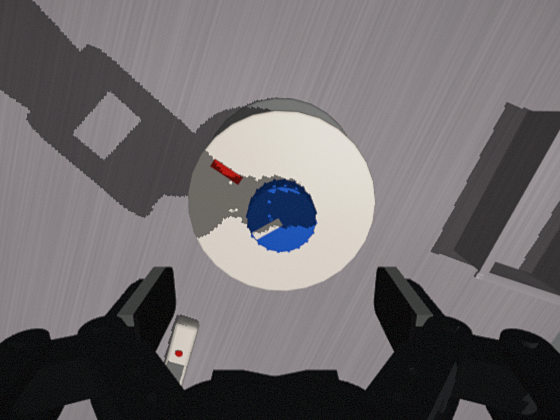

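```bash
python3 -c "
from h import *
d=load('w1'); P=cloud(d);U=np.mgrid[:420,:560]; k=(abs(U[1]-282)<110)&(abs(U[0]-200)<110)
for z,t in((.13,.005),(.162,.004)): q=P[k&(abs(P[...,2]-z)<t)]; print('circ',cv2.minEnclosingCircle(q[:,:2].astype(np.float32)),q[:,2].mean())
a=px(d,281.5,216,.162);l=px(d,282,201,.13);print(a,l)
r=[px(d,213,162,.13),px(d,240,182,.13)]; print(r, np.degrees(np.arctan2(*(r[0]-r[1])[[1,0]])))
s=[px(d,256,237,.162),px(d,279,223,.162)]; print(s, np.degrees(np.arctan2(*(s[0]-s[1])[[1,0]])))
"
```

```text
circ ((0.5268318057060242, -0.1472509354352951), 0.07621414214372635) 0.12974103891511474
circ ((0.5269728899002075, -0.14732889831066132), 0.026313483715057373) 0.16168059669329338
[ 0.52581094 -0.14435872  0.162     ] [ 0.52568211 -0.14189606  0.13      ]
[array([ 0.46438076, -0.13211973,  0.13      ]), array([ 0.48917019, -0.13944705,  0.13      ])] 163.5332307717778
[array([ 0.51442257, -0.16595211,  0.162     ]), array([ 0.52606741, -0.14990543,  0.162     ])] -125.96783596006001
```

apply_moves:
  steps:
    - [0, -0.5, 0, 0, -4, 4, -1]
    - [0, 0, 0, 25, 0, 0, -1]
    - [0, 0, 0, 25, 0, 0, -1]
    - [0, 0, 0, 20, 0, 0, -1]
    - [0, 0, 0, 0, 0, 0, -1]

```text
time_s: 3.0
ee_pos: [0.5288, -0.1466, 0.2041]
tcp_rot: [-0.274, 1.565, 0.11]
wrist_force: [-0.7, 0.2, -0.4]
gripper_width: 0.0852
```

```bash
python3 -c "
from h import *
go([.5265,-.1473,.162],21)"
```

```text
t 3.0 pos [ 0.5288 -0.1466  0.2041] jawang 22.0 q1,q6 [-0.456 -0.841] F [-0.7  0.2 -0.4] M [-0.048  0.019 -0.012] w 0.0852
tool axes y [-0.374  0.927 -0.001] z [0.927 0.374 0.005]
turn [0.96 0.29 0.08] shift [42.   0.3 -2.6]
```

apply_moves:
  steps:
    - [0, 0, 0, 20, 0, -2, -1]
    - [0, 0, 0, 17, 0, -1, -1]
    - [0, 0, 0, 4, 0, 0, -1]
    - [0, 0, 0, 0, 0, 0, -1]

```text
time_s: 3.4
ee_pos: [0.5289, -0.1486, 0.166]
tcp_rot: [-0.514, 1.56, -0.125]
wrist_force: [0.2, 0.5, 0.4]
gripper_width: 0.0853
```

```bash
python3 -c "
from h import *
go([.5265,-.1473,.162],21)"
```

```text
t 3.4 pos [ 0.5289 -0.1486  0.166 ] jawang 22.3 q1,q6 [-0.46  -0.851] F [0.2 0.5 0.4] M [ 0.071 -0.021  0.016] w 0.0853
tool axes y [-0.379  0.925 -0.005] z [0.925 0.379 0.01 ]
turn [1.27 0.55 0.3 ] shift [ 4.   2.1 -1.8]
```

apply_moves:
  steps:
    - [0, 0.5, 0.3, 2, 2, -2, -1]
    - [0, 0, 0, 0, 0, 0, 0.4]
    - [0, 0, 0, 0, 0, 0, 1]
    - [0, 0, 0, 0, 0, 0, 1]
    - [0, 0, 0, 0, 0, 0, 1]

```text
time_s: 3.9
ee_pos: [0.527, -0.1486, 0.1687]
tcp_rot: [-1.571, 1.567, -1.18]
wrist_force: [2.0, 0.4, -5.2]
gripper_width: 0.0481
```

```bash
python3 -c "
from h import *
go([.5265,-.1473,.164],21);snap('side','s1')"
```

```text
t 3.9 pos [ 0.527  -0.1486  0.1687] jawang 22.4 q1,q6 [-0.459 -0.849] F [ 2.   0.4 -5.2] M [ 0.015 -0.451 -0.021] w 0.0481
tool axes y [-0.381  0.925 -0.004] z [ 0.925  0.381 -0.   ]
turn [1.39 0.   0.2 ] shift [ 4.7  1.4 -0. ]
```

View pics/s1.png

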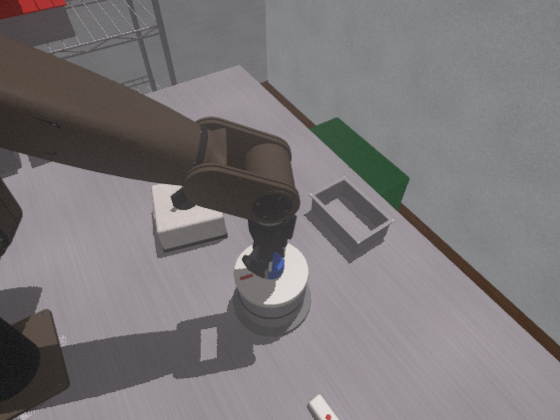

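The fingers hold the cap at a 48 mm opening. Next I turn it clockwise.

apply_moves:
  steps:
    - [8, 0, 0, 0, 0, 0, 1]
    - [8, 0, 0, 0, 0, 0, 1]
    - [8, 0, 0, 0, 0, 0, 1]
    - [8, 0, 0, 0, 0, 0, 1]
    - [8, 0, 0, 0, 0, 0, 1]

```text
time_s: 4.45
ee_pos: [0.5265, -0.1486, 0.1687]
tcp_rot: [-1.422, 1.567, -1.753]
wrist_force: [-2.5, -1.2, -0.4]
gripper_width: 0.0478
```

```bash
python3 -c "
from h import *
go([.5265,-.1473,.167],-48)"
```

```text
t 4.45 pos [ 0.5265 -0.1486  0.1687] jawang -19.0 q1,q6 [-0.459 -0.126] F [-2.5 -1.2 -0.4] M [-0.006  0.116  0.058] w 0.0478
tool axes y [ 0.325  0.946 -0.004] z [ 0.946 -0.325  0.001]
turn [29.03  0.09  0.21] shift [ 1.7  1.2 -0.4]
```

apply_moves:
  steps:
    - [8, 0, 0, 0, 0, 0, 1]
    - [8, 0, 0, 0, 0, 0, 1]
    - [6, 0, 0, 0, 0, 0, 1]

```text
time_s: 4.75
ee_pos: [0.5262, -0.1484, 0.1687]
tcp_rot: [-1.334, 1.567, -2.064]
wrist_force: [-0.3, 0.7, 0.0]
gripper_width: 0.0477
```

apply_moves:
  steps:
    - [4, 0, 0, 0, 0, 0, 1]
    - [4, 0, 0, 0, 0, 0, 1]

```text
time_s: 4.95
ee_pos: [0.5252, -0.1491, 0.1687]
tcp_rot: [-1.369, 1.56, -2.23]
wrist_force: [-3.4, -2.7, 1.3]
gripper_width: 0.0477
```

```bash
python3 -c "
from h import *
go([.5265,-.1473,.167],-48)"
```

```text
t 4.95 pos [ 0.5252 -0.1491  0.1687] jawang -49.3 q1,q6 [-0.458  0.409] F [-3.4 -2.7  1.3] M [-0.294  0.67   2.161] w 0.0477
tool axes y [ 0.758  0.652 -0.011] z [ 0.652 -0.759  0.002]
turn [-1.33  0.12  0.61] shift [ 1.6  2.2 -0.5]
```

apply_moves:
  steps:
    - [3, 0, 0, 0, 0, 0, 1]
    - [0, 0, 0, 0, 0, 0, 1]

```text
time_s: 5.15
ee_pos: [0.5231, -0.1506, 0.1687]
tcp_rot: [-1.484, 1.552, -2.395]
wrist_force: [3.4, 2.4, -1.4]
gripper_width: 0.0478
```

```bash
python3 -c "
from h import *
go([.5265,-.1473,.167],-48)"
```

```text
t 5.15 pos [ 0.5231 -0.1506  0.1687] jawang -52.2 q1,q6 [-0.459  0.461] F [ 3.4  2.4 -1.4] M [ 0.296 -0.358  0.222] w 0.0478
tool axes y [ 0.79   0.613 -0.019] z [ 0.613 -0.79   0.002]
turn [-4.22  0.05  1.08] shift [ 1.6  4.8 -0.5]
```

apply_moves:
  steps:
    - [0, 0, 0, 0, 0, 0, -1]
    - [0, 0, 0, 0, 0, 0, -1]
    - [0, 0, 0, 0, 0, 0, -1]
    - [0, 0, 0, 0, 0, 0, -1]

```text
time_s: 5.55
ee_pos: [0.5242, -0.1503, 0.1694]
tcp_rot: [-1.365, 1.555, -2.276]
wrist_force: [-0.5, -0.2, -0.1]
gripper_width: 0.0856
```

apply_moves:
  steps:
    - [0, 0, 0, -20, 0, 0, -1]
    - [0, 0, 0, -35, 0, 0, -1]
    - [0, 0, 0, -35, 0, 0, -1]
    - [0, 0, 0, -25, 0, 0, -1]
    - [0, 0, 0, 0, 0, 0, -1]

```text
time_s: 6.05
ee_pos: [0.5253, -0.1483, 0.2874]
tcp_rot: [-1.528, 1.555, -2.439]
wrist_force: [1.0, -0.7, -0.1]
gripper_width: 0.0854
```

```bash
python3 -c "
from h import *
go([.462,.160,.25],-70)
snap('wrist','w2')"
```

```text
t 6.05 pos [ 0.5253 -0.1483  0.2874] jawang -52.2 q1,q6 [-0.455  0.46 ] F [ 1.  -0.7 -0.1] M [ 0.02  -0.038  0.013] w 0.0854
tool axes y [ 0.79   0.613 -0.016] z [ 0.613 -0.79   0.001]
turn [17.8   0.18  0.9 ] shift [  35.   139.5 -282.4]
```

View pics/w2.png

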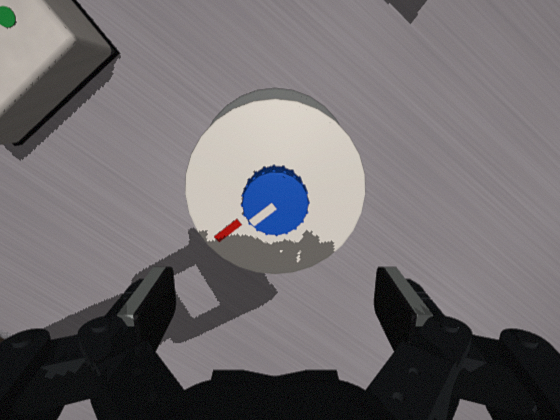

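```bash
python3 -c "
from h import *
d=load('w2'); h=cv2.cvtColor(d['pixels'],cv2.COLOR_RGB2HSV);I=d['pixels'].astype(int);P=cloud(d)
U=np.mgrid[:420,:560]
def an(m,z):
  v,u=np.where(m); q=np.array([px(d,a,b,z)[:2] for a,b in zip(u,v)]); c=q.mean(0); w=np.linalg.eigh(np.cov((q-c).T))[1][:,1]; return c,np.degrees(np.arctan2(w[1],w[0]))%180,len(q)
k=(abs(U[1]-228)<20)&(abs(U[0]-230)<20)
r=an(k&(I[...,0]>1.6*I[...,1])&(I[...,0]>90),.13)
k=np.hypot(U[1]-274,U[0]-202)<27
s=an(k&(I[...,0]>140),.162); print(r,s)
q=P[(np.hypot(U[1]-274,U[0]-202)<45)&(abs(P[...,2]-.162)<.004)]; c=np.array(cv2.minEnclosingCircle(q[:,:2].astype(np.float32))[0]);print(c)
for x in (r,s): e=x[0]-c; print(np.degrees(np.arctan2(e[1],e[0])))
"
```

```text
(array([ 0.47673395, -0.13545037]), np.float64(164.57796769910266), 212) (array([ 0.51670506, -0.14527358]), np.float64(166.315825890403), 194)
[ 0.52711421 -0.14765623]
166.38110117693583
167.10711468389246
```

apply_moves:
  steps:
    - [0, 0.2, 0.9, 0, 18, -36, -1]
    - [0, 0, 0, 0, 18, -36, -1]
    - [0, 0, 0, 0, 18, -36, -1]
    - [0, 0, 0, 0, 18, -36, -1]
    - [0, 0, 0, 0, 18, -36, -1]

```text
time_s: 6.6
ee_pos: [0.4823, 0.0519, 0.2766]
tcp_rot: [-2.615, 1.554, 2.746]
wrist_force: [0.6, 0.4, 0.1]
gripper_width: 0.0853
```

apply_moves:
  steps:
    - [0, 0, 0, 0, 18, -36, -1]
    - [0, 0, 0, 0, 18, -36, -1]
    - [8, 0, 0, 0, 0, 0, -1]
    - [8, 0, 0, 0, 0, 0, -1]
    - [0, 0, 0, 0, 0, 0, -1]

```text
time_s: 7.1
ee_pos: [0.4599, 0.1395, 0.2663]
tcp_rot: [-2.163, 1.537, 2.919]
wrist_force: [0.8, 0.3, 0.0]
gripper_width: 0.0856
```

```bash
python3 -c "
from h import *
go([.462,.160,.25],-70)
snap('wrist','w3')"
```

```text
t 7.1 pos [0.4599 0.1395 0.2663] jawang -68.9 q1,q6 [0.078 1.277] F [0.8 0.3 0. ] M [-0.01  -0.044  0.01 ] w 0.0856
tool axes y [ 0.932  0.361 -0.028] z [ 0.361 -0.932 -0.019]
turn [ 1.16 -1.05  1.6 ] shift [ 16.4   9.8 -18. ]
```

View pics/w3.png

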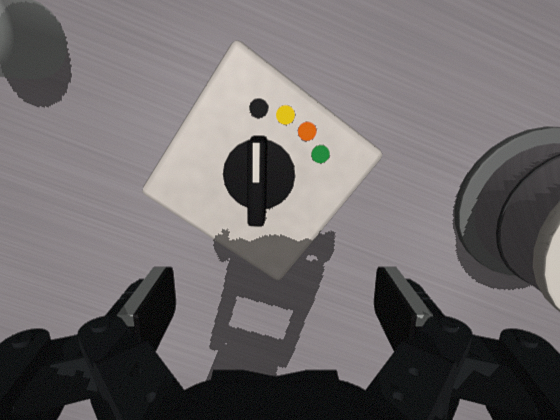

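```bash
python3 -c "
from h import *
d=load('w3'); P=cloud(d);U=np.mgrid[:420,:560]; k=(abs(U[1]-260)<50)&(abs(U[0]-180)<60)
q=P[k&(abs(P[...,2]-.127)<.004)]; print(cv2.minAreaRect(q[:,:2].astype(np.float32)),q[:,2].mean(),len(q),q[:,:2].mean(0))
q=P[k&(abs(P[...,2]-.091)<.003)]; print(cv2.minEnclosingCircle(q[:,:2].astype(np.float32)))
k=(abs(U[1]-260)<125)&(abs(U[0]-140)<125)
q=P[k&(abs(P[...,2]-.085)<.004)]; print(cv2.minAreaRect(q[:,:2].astype(np.float32)))
D=np.array([px(d,*p,.085)[:2] for p in [(258.5,108),(286,115),(307,131),(320.5,154)]]); print(D)
from scipy.optimize import least_squares
s=least_squares(lambda x:(np.linalg.norm(D-x[:2],axis=1)-x[2]),[.46,.16,.058]).x; print(s,[np.degrees(np.arctan2(*(e-s[:2])[::-1])) for e in D])
"
```

```text
((0.4643160402774811, 0.15961386263370514), (0.07000698894262314, 0.014045785181224346), 19.739521026611328) 0.12597053373897824 1535 [0.46632051 0.16021746]
((0.474664568901062, 0.15794478356838226), 0.04201192408800125)
((0.4647173285484314, 0.159599170088768), (0.15824712812900543, 0.15808714926242828), 75.36896514892578)
[[0.5167832  0.17951174]
 [0.51987622 0.15591122]
 [0.51412611 0.1343023 ]
 [0.5003081  0.11571683]]
[0.46007727 0.16014397 0.05992883] [np.float64(18.85748130175506), np.float64(-4.048814716322677), np.float64(-25.553252265062408), np.float64(-47.83770916035831)]
```

apply_moves:
  steps:
    - [1.5, -1, 1.6, 0, 11, -17, -1]
    - [0, 0, 0, 20, 0, 0, -1]
    - [0, 0, 0, 30, 0, 0, -1]
    - [0, 0, 0, 20, 0, 0, -1]
    - [0, 0, 0, 0, 0, 0, -1]

```text
time_s: 7.65
ee_pos: [0.4634, 0.1578, 0.1905]
tcp_rot: [-1.873, 1.568, -3.088]
wrist_force: [-0.2, -0.1, 0.8]
gripper_width: 0.0853
```

```bash
python3 -c "
from h import *
go([.4643,.1597,.124],-70.3)"
```

```text
t 7.65 pos [0.4634 0.1578 0.1905] jawang -69.6 q1,q6 [0.12  1.336] F [-0.2 -0.1  0.8] M [0.018 0.077 0.05 ] w 0.0853
tool axes y [ 0.937  0.348 -0.003] z [ 0.348 -0.937 -0.001]
turn [ 0.67 -0.05  0.18] shift [66.5  1.7 -1.4]
```

apply_moves:
  steps:
    - [0.5, 0, 0, 20, 2, -1, -1]
    - [0, 0, 0, 20, 0, 0, -1]
    - [0, 0, 0, 15, 0, 0, -1]
    - [0, 0, 0, 5, 0, 0, -1]
    - [0, 0, 0, 0, 0, 0, -1]

```text
time_s: 8.15
ee_pos: [0.467, 0.1578, 0.1311]
tcp_rot: [-2.017, 1.57, 3.047]
wrist_force: [0.3, 0.4, 0.4]
gripper_width: 0.0851
```

```bash
python3 -c "
from h import *
go([.4643,.1597,.124],-70.3)"
```

```text
t 8.15 pos [0.467  0.1578 0.1311] jawang -69.8 q1,q6 [0.12  1.339] F [0.3 0.4 0.4] M [-0.002 -0.025  0.024] w 0.0851
tool axes y [ 0.939  0.345 -0.001] z [ 0.345 -0.939 -0.   ]
turn [ 0.46 -0.02  0.03] shift [ 7.1 -1.9 -2.7]
```

apply_moves:
  steps:
    - [0.4, 0, 0, 6, -2, -2, -1]
    - [0, 0, 0, 0, 0, 0, -1]

```text
time_s: 8.35
ee_pos: [0.4655, 0.159, 0.1265]
tcp_rot: [1.418, 1.569, 0.192]
wrist_force: [-0.3, 0.7, -0.6]
gripper_width: 0.0855
```

```bash
python3 -c "
from h import *
go([.4643,.1597,.124],-70.3)"
```

```text
t 8.35 pos [0.4655 0.159  0.1265] jawang -70.2 q1,q6 [0.122 1.348] F [-0.3  0.7 -0.6] M [-0.015 -0.014  0.024] w 0.0855
tool axes y [0.941 0.338 0.002] z [ 0.338 -0.941  0.   ]
turn [ 0.05  0.02 -0.12] shift [ 2.5 -0.9 -1.1]
```

apply_moves:
  steps:
    - [0, 0, 0, 1, -1, -1, 0]
    - [0, 0, 0, 0, 0, 0, 1]
    - [0, 0, 0, 0, 0, 0, 1]
    - [0, 0, 0, 0, 0, 0, 1]
    - [0, 0, 0, 0, 0, 0, 1]

```text
time_s: 8.85
ee_pos: [0.4654, 0.1601, 0.1279]
tcp_rot: [1.414, 1.564, 0.188]
wrist_force: [-2.3, 0.9, 11.6]
gripper_width: 0.0128
```

apply_moves:
  steps:
    - [0, 0, 0, 0, 0, 0, 1]
    - [0, 0, 0, 0, 0, 0, 1]

```text
time_s: 9.05
ee_pos: [0.4654, 0.1601, 0.128]
tcp_rot: [1.414, 1.564, 0.188]
wrist_force: [0.6, 0.6, -0.4]
gripper_width: 0.0126
```

```bash
python3 -c "
from h import *
go([.4643,.1597,.124],-139)"
```

```text
t 9.05 pos [0.4654 0.1601 0.128 ] jawang -70.2 q1,q6 [0.125 1.35 ] F [ 0.6  0.6 -0.4] M [-0.005  0.021 -0.057] w 0.0126
tool axes y [0.941 0.339 0.006] z [ 0.339 -0.941  0.001]
turn [68.79 -0.17 -0.36] shift [ 4.  -1.2 -0. ]
```

apply_moves:
  steps:
    - [8, 0, 0, 0, 0, 0, 1]
    - [8, 0, 0, 0, 0, 0, 1]
    - [8, 0, 0, 0, 0, 0, 1]
    - [8, 0, 0, 0, 0, 0, 1]
    - [8, 0, 0, 0, 0, 0, 1]

```text
time_s: 9.55
ee_pos: [0.4654, 0.159, 0.128]
tcp_rot: [1.542, 1.564, -0.404]
wrist_force: [-0.4, -0.4, 0.7]
gripper_width: 0.0125
```

```bash
python3 -c "
from h import *
go([.4643,.1597,.124],-139)"
```

```text
t 9.55 pos [0.4654 0.159  0.128 ] jawang -111.5 q1,q6 [0.124 2.073] F [-0.4 -0.4  0.7] M [-0.147  0.114  0.078] w 0.0125
tool axes y [ 0.93  -0.367  0.006] z [-0.367 -0.93   0.   ]
turn [27.48 -0.08 -0.36] shift [ 4.  -1.3 -0.2]
```

apply_moves:
  steps:
    - [8, 0, 0, 0, 0, 0, 1]
    - [8, 0, 0, 0, 0, 0, 1]
    - [7, 0, 0, 0, 0, 0, 1]
    - [0, 0, 0, 0, 0, 0, 1]

```text
time_s: 9.95
ee_pos: [0.465, 0.1585, 0.128]
tcp_rot: [1.54, 1.565, -0.822]
wrist_force: [0.6, 0.5, 0.6]
gripper_width: 0.0127
```

```bash
python3 -c "
from h import *
go([.4643,.1597,.124],-139)"
```

```text
t 9.95 pos [0.465  0.1585 0.128 ] jawang -135.4 q1,q6 [0.124 2.49 ] F [0.6 0.5 0.6] M [0.046 0.012 0.108] w 0.0127
tool axes y [ 0.703 -0.712  0.006] z [-0.712 -0.703  0.   ]
turn [ 3.64 -0.   -0.36] shift [ 4.  -1.4 -0.3]
```

apply_moves:
  steps:
    - [4, 0, 0, 0, 0, 0, 1]
    - [0, 0, 0, 0, 0, 0, 1]
    - [0, 0, 0, 0, 0, 0, 1]

```text
time_s: 10.25
ee_pos: [0.465, 0.1585, 0.128]
tcp_rot: [1.51, 1.564, -0.914]
wrist_force: [0.2, -1.0, -0.2]
gripper_width: 0.0127
```

```bash
python3 -c "
from h import *
go([.4643,.1597,.124],-139)
snap('wrist','w4');snap('side','s4');snap('scene','c4')
a=cv2.resize(cv2.imread('pics/s4.png')[160:240,140:240],None,fx=4,fy=4);b=cv2.resize(cv2.imread('pics/c4.png')[120:200,300:400],None,fx=4,fy=4);w=cv2.imread('pics/w4.png')[150:430,100:500]
cv2.imwrite('pics/m4.png',np.vstack([np.hstack([a,b]),np.hstack([w,cv2.resize(cv2.imread('pics/s4.png'),(400,w.shape[0]))])]))"
```

```text
t 10.25 pos [0.465  0.1585 0.128 ] jawang -138.9 q1,q6 [0.124 2.552] F [ 0.2 -1.  -0.2] M [-0.029  0.043  0.138] w 0.0127
tool axes y [ 0.657 -0.754  0.006] z [-0.754 -0.657  0.   ]
turn [ 0.1   0.02 -0.37] shift [ 4.  -1.4 -0.3]
```

View pics/m4.png

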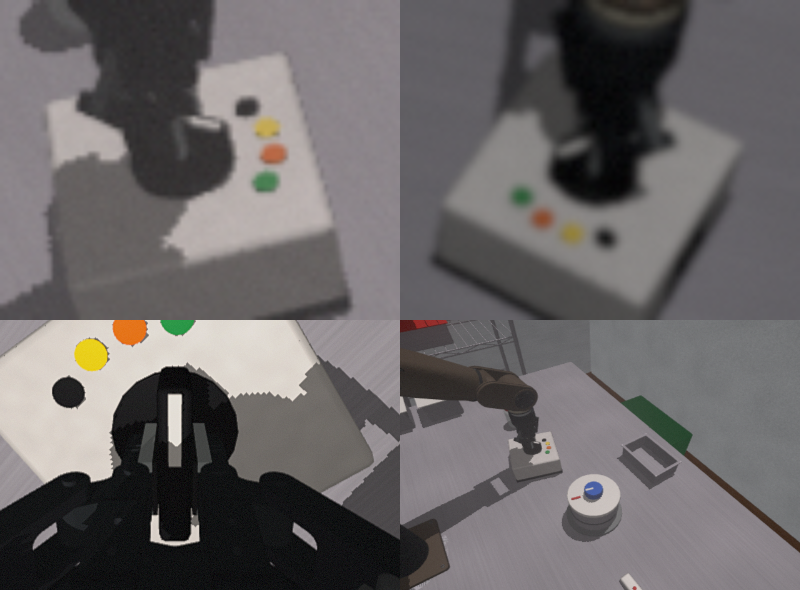

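apply_moves:
  steps:
    - [0, 0, 0, 0, 0, 0, 1]
    - [0, 0, 0, 0, 0, 0, 1]
    - [0, 0, 0, 0, 0, 0, 1]
    - [0, 0, 0, 0, 0, 0, 1]
    - [0, 0, 0, 0, 0, 0, 1]

```text
time_s: 10.9
ee_pos: [0.465, 0.1585, 0.128]
tcp_rot: [1.509, 1.564, -0.915]
wrist_force: [-0.1, 0.0, 1.3]
gripper_width: 0.013
```

```bash
python3 -c "
from h import *
go([.4643,.1597,.124],-139)
d=snap('wrist','w5'); P=cloud(d); I=d['pixels'].astype(int);U=np.mgrid[:420,:560]
m=(I.min(-1)>200)&(abs(U[1]-275)<12)&(U[0]>215)&(U[0]<320)&(abs(P[...,2]-.127)<.005)
v,u=np.where(m); q=np.array([px(d,a,b,.127)[:2] for a,b in zip(u,v)]); c=q.mean(0); w=np.linalg.eigh(np.cov((q-c).T))[1][:,1]
e=c-[.4643,.1597]; print(len(q),c,'stripe axis',np.degrees(np.arctan2(w[1],w[0])),'dir',np.degrees(np.arctan2(e[1],e[0])))
a=cv2.imread('pics/side0.png').astype(int);b=cv2.imread('pics/s4.png').astype(int)
for n,(x0,y0,x1,y1) in dict(pan=(305,175,395,255),therm=(300,390,345,420),jar=(140,120,178,168)).items(): print(n,abs(a-b)[y0:y1,x0:x1].mean())
cv2.imwrite('pics/z.png',np.hstack([cv2.resize(x.astype(np.uint8)[r0:r0+60,c0:c0+70],(266,228)) for x,r0,c0 in ((b,240,232),(a,115,130),(b,115,130))]))"
```

```text
t 10.9 pos [0.465  0.1585 0.128 ] jawang -138.9 q1,q6 [0.124 2.552] F [-0.1  0.   1.3] M [0.062 0.123 0.132] w 0.013
tool axes y [ 0.658 -0.753  0.006] z [-0.753 -0.658  0.   ]
turn [ 0.13  0.02 -0.37] shift [ 4.  -1.4 -0.3]
584 [0.47910608 0.14220641] stripe axis 131.59963298806147 dir -49.75636466102235
pan 8.45648148148148
therm 11.743703703703703
jar 42.41063596491228
```

View pics/z.png

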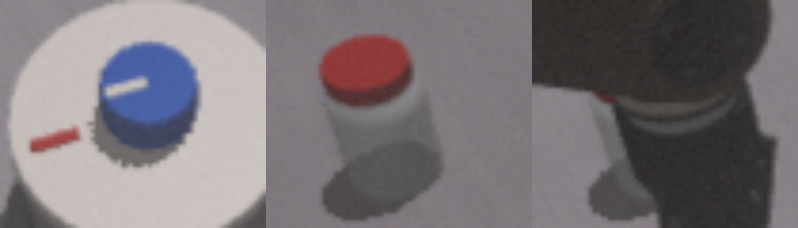

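```bash
python3 -c "
from h import *
print(job.job_done())"
```

```text
the job is handed in; nothing more can be done
None
```

I tightened the cap first, then turned the dial to the green dot. The gripper was still holding it there when I handed the job in at about 11 s.

- **Cap:** I turned it clockwise about 70° until it met its firm stop, where the wrist moment rose to about 2.2 N m. After release, the white stripe and the red mark agreed to about 1–2° in the wrist picture, which is roughly how well I can measure it. A later side view agreed.
- **Dial:** I gripped the bar and turned it 68.7° clockwise, about 1.2 rad. The pointer measured between -48.4° and -49.8°, against about -49° for the third notch. It had not moved after a half-second hold, with a spring moment of about 0.13 N m on the wrist.
- **Bystanders:** The arm stayed well above the pan, thermometer and jar, and I saw no sign that they moved. In the last side view the arm mostly hid the jar; the part still showing was in place. My picture comparison showed small differences at the pan and thermometer (8–12 grey levels), which I took to be noise or shadow and did not check further.

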